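Angle a length of box section past the post into the stock bay

TASK

Push the loose length of steel box section across the bench into the three-sided stock bay, so that it lies along the back fence, touching or nearly touching it along its whole length: push one end first to angle it so that its right end goes in behind the post, then push the other end round. Only push it: keep it flat on the bench, never lift it or carry it, and leave the other things on the bench where they are.

Things in the scene. Friction and masses are not known exactly. Their poses are not given: they have to be found in the camera images.
- bar: The work piece: a straight length of bare steel square box section, 260 mm long, 35 mm wide, 35 mm high, 0.4 to 0.8 kg, lying loose on the bench in front of the bay. Origin at the centre of its underside; its y axis runs along its length, z up. At the start its y axis points roughly as the bay's y axis does (to the robot's left). It slides on the bench with ordinary steel-on-steel friction (a push of some 3 to 10 N) and turns when pushed off its centre.
- bar_left (a point): Centre of the lower edge of the bar's left end face (bar +y end), at bench height, 130 mm from the bar's origin.
- bar_right (a point): Centre of the lower edge of the bar's right end face (bar -y end), at bench height, 130 mm from the bar's origin. This end has to go in behind the post.
- bay: The stock bay, fixed to the bench, grey painted steel, 45 mm high: a straight back fence and a cheek at each end, bare bench inside, open to the front (towards the robot). Origin at bench height in the middle of the fence's front face. Its x axis points away from the robot, square to the fence, and its y axis along the fence to the left. The inside is 300 mm long (y from -150 to +150 mm); the fence face is x = 0; the cheeks are 8 mm thick and reach forward to x = -70 mm.
- post: Round upright steel post, 24 mm diameter, 60 mm high, fixed to the bench in front of the right-hand part of the bay, centre about 90 to 102 mm in front of the fence and 72 to 92 mm right of the bay's middle. Origin on its axis at bench height. The opening between it and the left cheek is shorter than the bar, so the bar cannot go in square.
- wheel_a: Bystander: grinding wheel lying flat, 100 mm diameter, 25 mm high. Origin at the centre of its underside.
- wheel_b: Bystander: grinding wheel lying flat, 90 mm diameter, 32 mm high. Origin at the centre of its underside.
- spanner: Bystander: steel spanner lying flat, 150 mm long, along its x axis. Origin under its middle.
- tray: Bystander: open aluminium box, 130 x 110 mm (its x, y), 60 mm high. Origin at the centre of its underside.
- grinder: Bystander: small straight air grinder lying along its x axis, about 190 mm long, 40 mm thick. Origin under the middle of it.
- flange: Bystander: aluminium ring, 96 mm outside diameter, 30 mm high, lying flat. Origin at the centre of its underside.
- can: Bystander: closed steel can, 54 mm diameter, 85 mm high, standing behind the bay. Origin at the centre of its underside.

How it is judged:
By the outcome, as a careful person would: the job done as asked, in the order asked, and still so for the second after the job is handed in, with the robot touching nothing.
It also fails if it takes over 64 s, if anything falls off the work surface, if the arm or the gripper's body presses on something with over 40 N, if the wrist force passes 120 N, or if a joint passes its speed limit or range.

ROBOT

A 6-joint arm with a two-finger parallel gripper is mounted at the origin on the work surface. World frame = base frame: x ahead of the robot, y to its left, z up, the work surface at z = 0. Lengths are in m, angles in rad, forces in N, time in s.
With the tool pointing down it reaches from about 0.3 to 0.775 m from the base axis. Payload 14.6 kg.
Tool frame: the origin (TCP) lies midway between the tips of the shut fingers; the grasp point (between the pads) lies 19 mm behind it; z points along the fingers, y is the direction in which the jaws open and shut (so a half turn about z gives the same grasp; the last joint's range is limited). The gripper opens to 94 mm and grips with 3 to 60 N. Pads are 16 mm wide; open, the fingers measure 119 mm over their backs; the gripper's body (75 mm by 177 mm) begins 78 mm behind the grasp point.
Start: joints at [1.249, 0.3, 1.521, -0, 1.321, -0.067], TCP at [0.139, 0.532, 0.205] pointing down, gripper open.
Joint ranges: [-3.03, 3.03], [-0.79, 2.21], [0.23, 2.52], [-1.04, 4.18], [0, 3.07], [-2.55, 2.55]. Speed limits (rad/s): [2.22, 2.22, 2.57, 3.14, 3.14, 3.14].

INTERFACE

Orientations are given as a rotation vector (axis times angle).
In Python, from workcell import bot gives the robot as it stands. The module is installed in compiled form; this text tells all that it offers.
- The arm moves only by the shell command python3 -m handwheel 'ROWS' [FORCE]. ROWS is JSON, a list that holds one entry, the list of rows, each a list of 7 numbers: the shift along the world's x, y, z in m, then the turn, a rotation vector about the world's x, y, z in rad, then the closure, from 0 (fully open) to 1 (shut). A call has 1 to 20 rows; each row shifts and turns the pose as measured when the row begins; what a row does not reach is not made up. A row lasts 1/10 s, in which the tool goes at most 50 mm and 8.59 degrees, less where a joint would pass 70% of its speed; a pose out of reach is approached as far as the arm can. A call is refused whole if a number of a shift passes 0.05 or a number of a turn 0.15, either way. A call with a gripper value outside its range is refused whole. The fingers move at their own pace and stop on an object; FORCE is the grip in N (left out, the last holds). Time passes only in rows, so rows that do not move let the fingers close. It gives the time, the measured TCP pose, the force and the opening at its end, in the units of the state.
- bot.sense(): the state, without advancing time (a new reading comes with each control period).
- bot.camera(name): name is "side" or "top"; returns a dict with "image" (400x640x3 uint8, red, green, blue), "depth" (400x640 float32, m along the optical axis (not along the pixel's ray), 0 where there is no reading), "fx", "fy", "cx", "cy" (pixels), "R" (3x3) and "t" (3): a world point X has camera coordinates R X + t. Camera axes: x right, y down, z forward; pixel columns grow to the right and rows downward; lengths in m; the calibration is good to about 2 mm. A picture is of the moment at which its call begins.
- bot.sign_off(): hands the job in, once; it reports no verdict.
The state is a dict: "t": time; "q": joint angles; "joint_vel": joint speeds; "tau": joint torques, N m; "tcp_pos": TCP position; "tool_rot": TCP orientation; "contact_force": force on the tool from outside, world axes, zero at the start; "moment": the same for the moment, N m; "finger_gap": opening from 0.0 (shut) to 1.0 (fully open).
Only numpy, scipy, OpenCV 4.12 (cv2) and the standard library are available. Lean on these libraries where they do the work, as an engineer would, in place of code of your own. Each camera call takes 0.05 s, during which the arm holds its last target.

## Working session

There is one attempt and no reset: what is moved stays moved. The work goes in short steps, Python scripts to look and compute and a shell command to move; the robot and the scene stay as the last step left them, time stands still between calls to the robot, and variables do not carry over. Pictures are saved under pics/ and viewed, and the job is handed in when it is done.

```bash
mkdir -p pics; python3 - <<'E'
from workcell import bot
import cv2,numpy as np
for n in("top","side"):
    c=bot.camera(n); cv2.imwrite(f"pics/{n}0.png",c["image"][:,:,::-1]); np.savez(f"{n}0.npz",**c)
    print(n,c["fx"],c["cx"],c["cy"],np.round(c["R"],3).tolist(),c["t"])
print(bot.sense())
E
```

```text
top 505.9111770959534 316.94447094887954 203.15278074463205 [[0.017, -1.0, -0.015], [-0.992, -0.015, -0.126], [0.125, 0.017, -0.992]] [0.02109697 0.56734577 1.13716546]
side 363.46933315672504 320.5823083923753 199.49258854773467 [[0.987, -0.159, -0.006], [-0.121, -0.722, -0.681], [0.104, 0.673, -0.732]] [-0.57832097  0.11071428  0.76249942]
{'t': 0.1, 'q': array([ 1.24945434e+00,  3.00389160e-01,  1.52151549e+00,  6.05789078e-06,
        1.32067936e+00, -6.65648305e-02]), 'joint_vel': array([-0.00019392, -0.00013959, -0.00111085, -0.00057097,  0.00091903,
        0.00100192]), 'tau': array([ 2.75064049e-03, -5.32645833e+01, -3.53280973e+01,  7.09920796e-02,
        2.35831324e-02, -5.65484333e-05]), 'tcp_pos': array([0.1385266 , 0.53203289, 0.20495902]), 'tool_rot': array([-3.99098785e-01, -3.11594055e+00,  1.52615523e-03]), 'contact_force': array([-0.60403672,  0.03647183, -0.5909965 ]), 'moment': array([-0.00509275,  0.02117597, -0.01933748]), 'finger_gap': 1.0007195440167127}
```

View pics/top0.png

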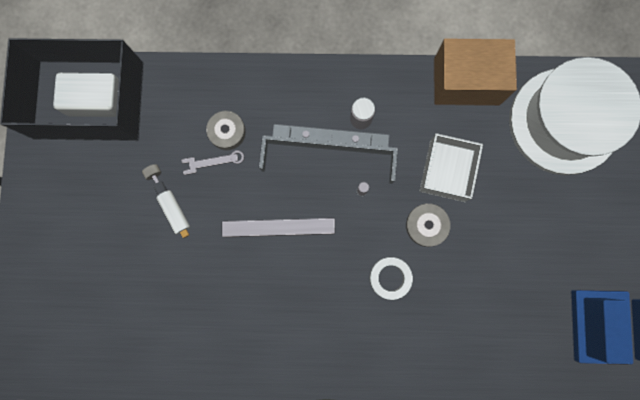

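View pics/side0.png

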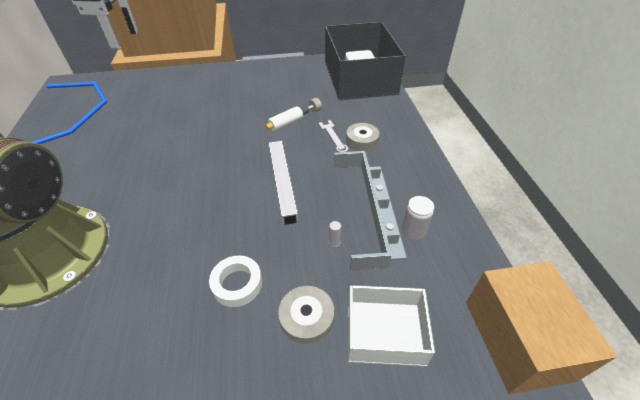

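```bash
python3 - <<'E'
import cv2,numpy as np
im=cv2.imread("pics/top0.png")
c=im[100:300,200:460]; cv2.imwrite("pics/crop0.png",cv2.resize(c,None,fx=3,fy=3,interpolation=cv2.INTER_CUBIC))
E
cat > h.py <<'E'
import numpy as np
def ray(c,u,v,z):
    R=np.array(c["R"]);t=np.array(c["t"])
    d=R.T@np.array([(u-c["cx"])/c["fx"],(v-c["cy"])/c["fy"],1]); o=-R.T@t
    return o+d*(z-o[2])/d[2]
def proj(c,X):
    p=np.array(c["R"])@np.array(X)+np.array(c["t"]); return c["fx"]*p[0]/p[2]+c["cx"],c["fy"]*p[1]/p[2]+c["cy"]
E
```

```text
(no output)
```

View pics/crop0.png

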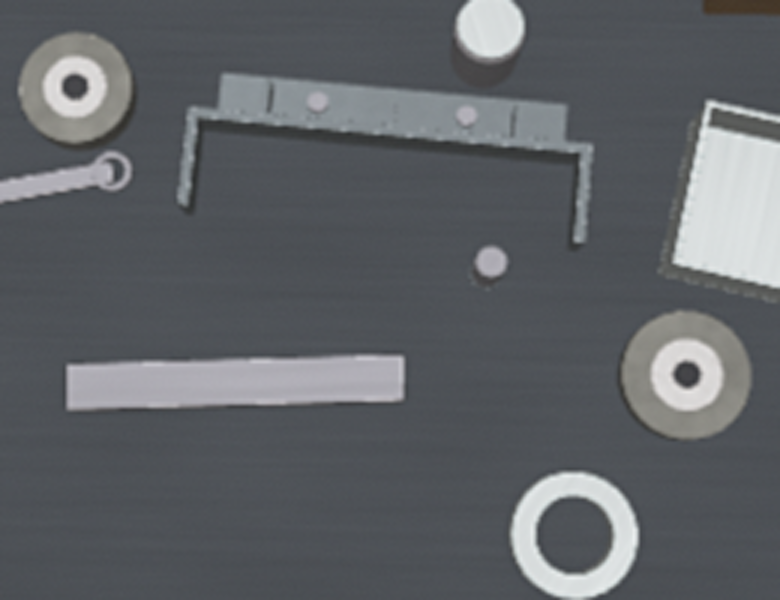

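```bash
cat > m0.py <<'E'
import numpy as np
from h import *
c=dict(np.load("top0.npz"))
def P(x,y,z): return ray(c,200+(x-1)/3,100+(y-1)/3,z)
b=[P(*p,.035) for p in[(67,365),(403,355),(404,400),(67,410)]]
for p in b: print("bar",p.round(4))
print("len",np.linalg.norm(b[0]-b[1]),np.linalg.norm(b[3]-b[2]),"w",np.linalg.norm(b[0]-b[3]),np.linalg.norm(b[1]-b[2]),"cen",sum(b)/4)
fl=P(198,120,.045);fr=P(577,152,.045);print("fence",fl,fr,np.linalg.norm(fl-fr))
cl=P(184,206,.045);cr=P(580,242,.045);print("cheek ends",cl,cr, np.linalg.norm(cl-cr))
po=P(491,262,.06)
d=(fl-fr)[:2];d/=np.linalg.norm(d); x=np.array([d[1],-d[0]]);o=(fl+fr)[:2]/2
print("o",o,"yaw deg",np.degrees(np.arctan2(x[1],x[0])))
f=lambda p:(np.array([x,d])@(p[:2]-o)).round(4)
print("post",po,f(po));print("bar in bay",[f(p) for p in b]); print("cheekends",f(cl),f(cr))
for n,p in dict(flange=P(575,535,.03),wb=P(686,375,.032),wa=P(75,88,.025),ring=P(112,171,.01)).items(): print(n,p.round(3),f(p))
D=c["depth"]
for u,v in[(278,227),(363,187),(228,129)]:
  p=np.array(c["R"]).T@(np.array([(u-c["cx"])/c["fx"]*D[v,u],(v-c["cy"])/c["fy"]*D[v,u],D[v,u]])-c["t"]);print(u,v,p.round(4))
E
python3 m0.py
```

```text
bar [0.5213 0.2494 0.035 ]
bar [ 0.5331 -0.0098  0.035 ]
bar [ 0.4984 -0.0111  0.035 ]
bar [0.4866 0.248  0.035 ]
len 0.25951537294390703 0.2593158462758866 w 0.034751451856727476 0.034687330797782016 cen [0.50984186 0.11912699 0.035     ]
fence [0.71381959 0.15258613 0.045     ] [ 0.69224051 -0.14252247  0.045     ] 0.2958965000857526
cheek ends [0.64543332 0.16142909 0.045     ] [ 0.62151663 -0.14470573  0.045     ] 0.3070676388520563
o [0.70303005 0.00503183] yaw deg -4.182166613120509
post [ 0.60254475 -0.07527456  0.06      ] [-0.0944 -0.0874]
bar in bay [array([-0.1991,  0.2305]), array([-0.1684, -0.0272]), array([-0.2029, -0.031 ]), array([-0.2336,  0.2265])]
cheekends [-0.0688  0.1518] [-0.0704 -0.1553]
flange [ 0.398 -0.142  0.03 ] [-0.2934 -0.1694]
wb [ 0.521 -0.228  0.032] [-0.1643 -0.2452]
wa [0.744 0.254 0.025] [0.0225 0.2513]
ring [0.68  0.225 0.01 ] [-0.039   0.2174]
278 227 [0.5102 0.1191 0.0356]
363 187 [ 0.6019 -0.0742  0.0638]
228 129 [0.7422 0.2448 0.0312]
```

```bash
python3 -m handwheel '[[[0.026,-0.043,0,0,0,0.02,1],[0.026,-0.043,0,0,0,0.02,1],[0.026,-0.043,0,0,0,0.02,1],[0.026,-0.043,0,0,0,0.02,1],[0.026,-0.043,0,0,0,0.02,1],[0.026,-0.043,0,0,0,0.02,1],[0.026,-0.043,0,0,0,0.02,1],[0.026,-0.043,0,0,0,0.02,1],[0.026,-0.043,0,0,0,0.02,1],[0.026,-0.043,0,0,0,0.02,1],[0.026,-0.043,0,0,0,0.02,1],[0.026,-0.043,0,0,0,0.02,1],[0,0,0,0,0,0,1]]]'
```

```text
t: 1.4
tcp_pos: [0.4446, 0.0107, 0.2018]
tool_rot: [-0.001, -3.141, 0.007]
contact_force: [-0.3, -0.7, -0.1]
finger_gap: 0.005
```

```bash
python3 -m handwheel '[[[0,0,-0.04,0,0,0,1],[0,0,-0.04,0,0,0,1],[0,0,-0.04,0,0,0,1],[0,0,-0.04,0,0,0,1],[0,0,-0.026,0,0,0,1],[0,0,0,0,0,0,1],[0.02,0,0,0,0,0,1],[0.02,0,0,0,0,0,1],[0,0,0,0,0,0,1]]]'; python3 - <<'E'
from workcell import bot
import cv2
im=bot.camera("top")["image"][:,:,::-1][100:300,200:460]
cv2.imwrite("pics/a1.png",cv2.resize(im,None,fx=3,fy=3,interpolation=cv2.INTER_CUBIC))
E
```

```text
t: 2.3
tcp_pos: [0.4839, 0.0124, 0.0126]
tool_rot: [0.006, 3.141, -0.007]
contact_force: [-0.9, 0.2, 0.6]
finger_gap: 0.003
```

View pics/a1.png

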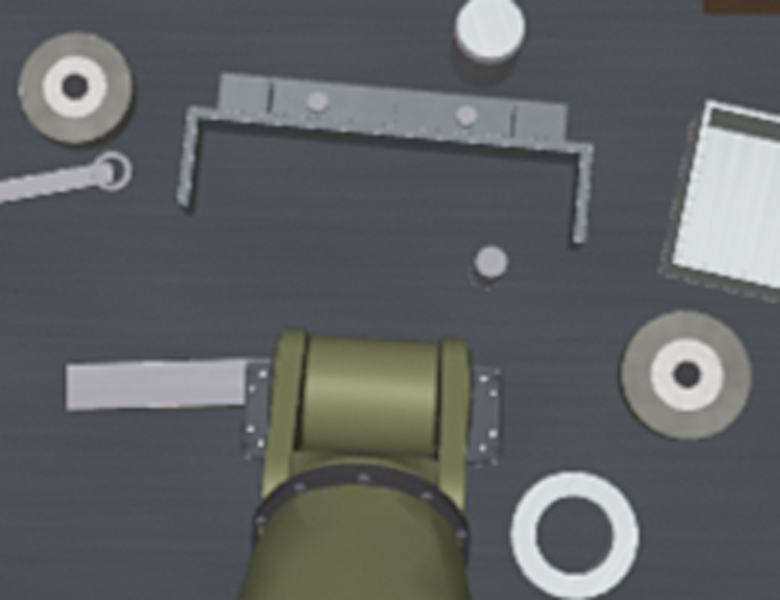

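```bash
python3 -m handwheel '[[[0.01,0,0,0,0,0,1],[0.01,0,0,0,0,0.03,1],[0.01,0,0,0,0,0.05,1],[0.01,0.001,0,0,0,0.05,1],[0.01,0.001,0,0,0,0.05,1],[0.01,0.002,0,0,0,0.05,1],[0,0,0,0,0,0,1]]]'; python3 - <<'E'
from workcell import bot
import cv2
im=bot.camera("top")["image"][:,:,::-1][100:300,200:460]
cv2.imwrite("pics/a2.png",cv2.resize(im,None,fx=3,fy=3,interpolation=cv2.INTER_CUBIC))
E
```

```text
t: 3.05
tcp_pos: [0.5448, 0.0168, 0.0148]
tool_rot: [0.381, -3.117, 0.007]
contact_force: [0.9, -0.6, 0.2]
finger_gap: 0.006
```

View pics/a2.png

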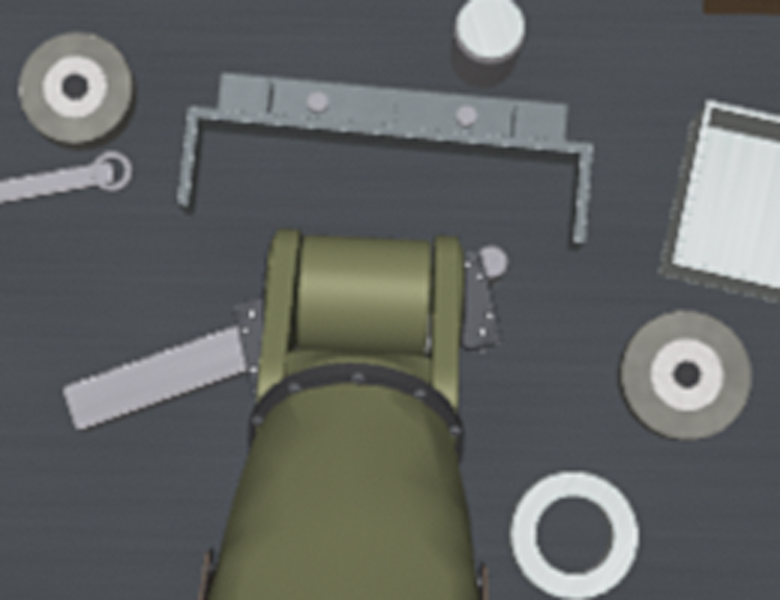

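```bash
python3 -m handwheel '[[[0.01,0.003,0,0,0,0.06,1],[0.01,0.003,0,0,0,0.06,1],[0.01,0.004,0,0,0,0.06,1],[0.006,0.003,0,0,0,0.05,1],[0,0,0,0,0,0,1],[-0.03,-0.015,0,0,0,0,1],[-0.04,-0.01,0.02,0,0,0,1],[-0.04,0.02,0.04,0,0,0,1],[-0.03,0.03,0.05,0,0,0,1],[0,0.04,0.03,0,0,0,1],[0,0.05,0,0,0,0,1],[0,0.05,0,0,0,0,1],[0,0,0,0,0,0,1]]]'; python3 - <<'E'
from workcell import bot
import cv2,numpy as np
c=bot.camera("top");np.savez("top3.npz",**c)
im=c["image"][:,:,::-1][100:300,200:460]
cv2.imwrite("pics/a3.png",cv2.resize(im,None,fx=3,fy=3,interpolation=cv2.INTER_CUBIC))
E
```

```text
t: 4.4
tcp_pos: [0.4434, 0.1871, 0.1421]
tool_rot: [0.703, -3.062, 0.003]
contact_force: [0.9, -0.1, -0.4]
finger_gap: 0.006
```

View pics/a3.png

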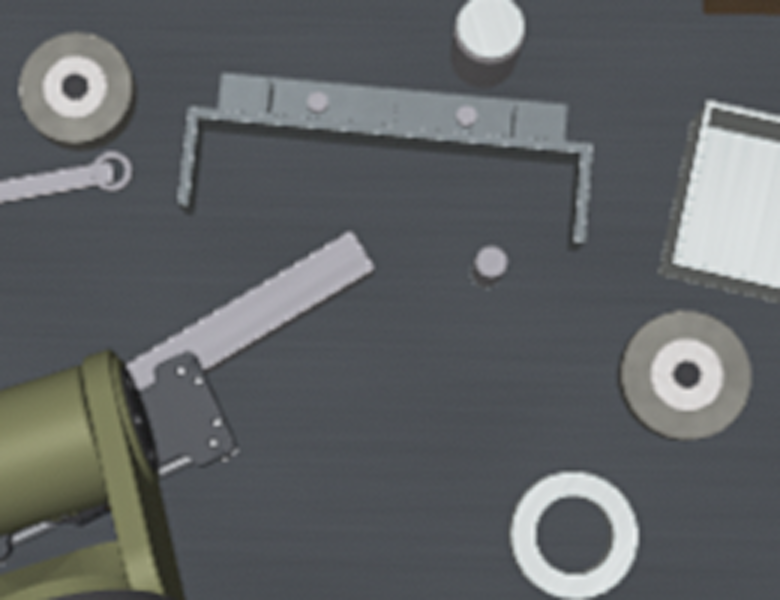

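```bash
cat > bay.py <<'E'
import numpy as np
from h import *
y=np.array([.0215,.2951]);y/=np.linalg.norm(y);x=np.array([y[1],-y[0]]);o=np.array([.70303,.00503]);post=np.array([-.0944,-.0874])
M=np.array([x,y])
def tobay(p): return M@(np.array(p)[:2]-o)
def tow(p): return o+M.T@np.array(p)
def bar(c,fr,rr,fl=None):
    "crop px of front-right corner, rear-right corner, far point on front top edge"
    P=lambda p:tobay(ray(c,200+(p[0]-1)/3,100+(p[1]-1)/3,.035))
    a,b,d=P(fr),P(rr),P(fl)
    th=np.arctan2(-(d-a)[0],(d-a)[1]); u=np.array([-np.sin(th),np.cos(th)]);n=np.array([np.cos(th),np.sin(th)])
    cen=(a+b)/2+.13*u
    print("FR",a.round(4),"RR",b.round(4),"w",np.linalg.norm(a-b).round(4),"th",np.degrees(th).round(1),"cen",cen.round(4),"post clear behind rear",(-(post-cen)@n-.0175-.012).round(4))
    le=cen+.13*u
    print("world cen",tow(cen).round(4),"left end",tow(le).round(4),"u world",(M.T@u).round(4),"yaw",np.degrees(np.arctan2(-(M.T@u)[0],(M.T@u)[1])).round(1))
E
python3 -c "
from bay import *
bar(dict(np.load('top3.npz')),(351,232),(374,266),(130,363))"
```

```text
FR [-0.0762  0.0213] RR [-0.1013  0.0011] w 0.0322 th 36.0 cen [-0.1652  0.1164] post clear behind rear 0.0331
world cen [0.5467 0.1331] left end [0.4781 0.2435] u world [-0.5281  0.8492] yaw 31.9
```

```bash
python3 -c "
from bay import *
print(ray(dict(np.load('top3.npz')),184,237,.02))"; python3 -m handwheel '[[[0.001,0.01,0,0,0,-0.146,0.79],[0.001,0.01,0,0,0,-0.146,0.79],[0.001,0.01,0,0,0,-0.146,0.79],[0.001,0.01,0,0,0,-0.146,0.79],[0.001,0.01,0,0,0,-0.146,0.79],[0.001,0.01,0,0,0,-0.146,0.79],[0.001,0.01,0,0,0,-0.146,0.79],[0.001,0.01,0,0,0,-0.146,0.79],[0.001,0.01,0,0,0,-0.146,0.79],[0.001,0.01,0,0,0,-0.146,0.79],[0,0,0,0,0,0,0.79]]]'
```

```text
[0.48446365 0.34017896 0.02      ]
t: 5.55
tcp_pos: [0.4527, 0.2737, 0.1399]
tool_rot: [-1.58, -2.708, 0.006]
contact_force: [0.2, -0.2, 0.7]
finger_gap: 0.208
```

```bash
python3 - <<'E'
from workcell import bot
import cv2,numpy as np
c=bot.camera("side");np.savez("side4.npz",**c)
im=c["image"][:,:,::-1][60:260,180:440]
cv2.imwrite("pics/a4.png",cv2.resize(im,None,fx=3,fy=3,interpolation=cv2.INTER_CUBIC))
E
```

```text
(no output)
```

View pics/a4.png

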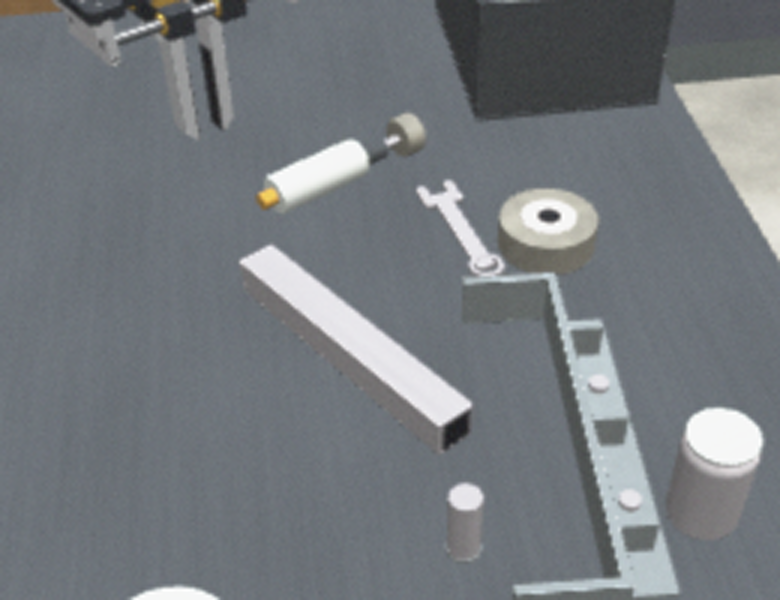

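```bash
python3 -c "
from bay import *
c=dict(np.load('side4.npz'))
for p in[(240,263),(272,246),(470,405),(441,428)]: q=ray(c,180+(p[0]-1)/3,60+(p[1]-1)/3,.035);print(q.round(4),tobay(q).round(4))"
```

```text
[0.4635 0.2295 0.035 ] [-0.2552  0.2065]
[0.4923 0.2484 0.035 ] [-0.2279  0.2275]
[0.627  0.0307 0.035 ] [-0.0776  0.02  ]
[0.6015 0.0111 0.035 ] [-0.1017 -0.0013]
```

```bash
python3 -m handwheel '[[[0.003,0.0015,-0.04,0,0,0.04,0.79],[0,0,-0.045,0,0,0,0.79],[0,0,-0.041,0,0,0,0.79],[0,0,0,0,0,0,0.79],[0.008,-0.013,0,0,0,0,0.79],[0.008,-0.013,0,0,0,0,0.79],[0.0055,-0.0085,0,0,0,0,0.79],[0.0058,-0.0082,0,0,0,-0.005,0.79],[0.0064,-0.0078,0,0,0,-0.01,0.79],[0.0063,-0.0079,0,0,0,-0.01,0.79],[0.0062,-0.008,0,0,0,-0.01,0.79],[0.0061,-0.0081,0,0,0,-0.01,0.79],[0.006,-0.0082,0,0,0,-0.01,0.79],[0,0,0,0,0,0,0.79]]]'; python3 - <<'E'
from workcell import bot
import cv2,numpy as np
print(bot.sense()["contact_force"])
c=bot.camera("top");np.savez("top5.npz",**c)
im=c["image"][:,:,::-1][100:300,200:460]
cv2.imwrite("pics/a5.png",cv2.resize(im,None,fx=3,fy=3,interpolation=cv2.INTER_CUBIC))
c=bot.camera("side");np.savez("side5.npz",**c)
im=c["image"][:,:,::-1][60:260,180:440]
cv2.imwrite("pics/b5.png",cv2.resize(im,None,fx=3,fy=3,interpolation=cv2.INTER_CUBIC))
E
```

```text
t: 7.0
tcp_pos: [0.5201, 0.1808, 0.0195]
tool_rot: [-1.568, -2.72, -0.003]
contact_force: [0.6, 0.3, -0.1]
finger_gap: 0.212
[ 0.57654438  0.27655173 -0.05912931]
```

View pics/a5.png

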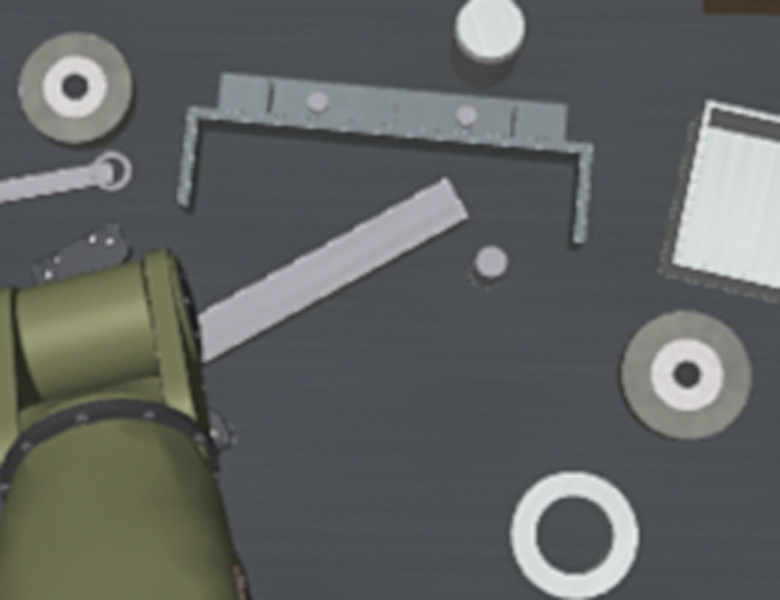

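View pics/b5.png

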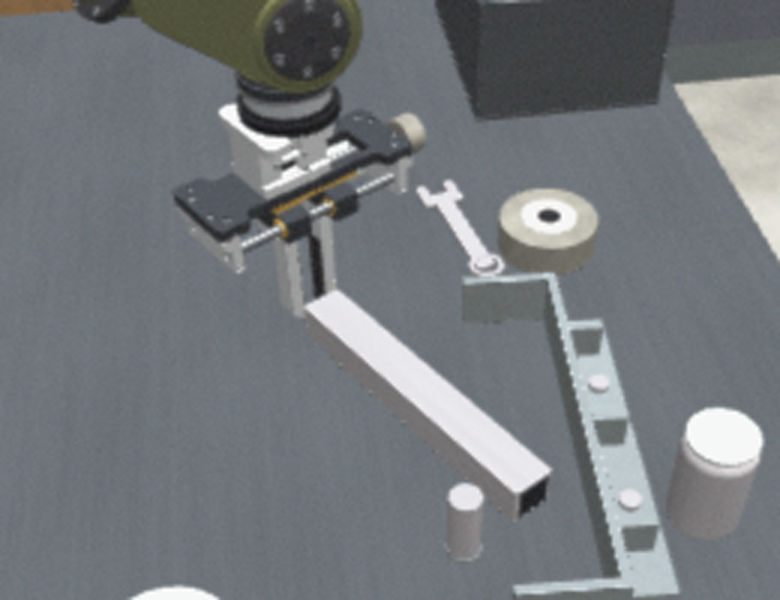

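```bash
python3 -c "
from bay import *
bar(dict(np.load('top5.npz')),(446,178),(467,214),(200,314))
c=dict(np.load('side5.npz'))
for p in[(307,308),(336,291),(550,471),(517,493)]: q=ray(c,180+(p[0]-1)/3,60+(p[1]-1)/3,.035);print(q.round(4),tobay(q).round(4))"
```

```text
FR [-0.0271 -0.0488] RR [-0.0542 -0.0674] w 0.0329 th 34.3 cen [-0.1139  0.0493] post clear behind rear 0.0314
world cen [0.593  0.0625] left end [0.5278 0.1749] u world [-0.5021  0.8648] yaw 30.1
[0.5153 0.1614 0.035 ] [-0.1986  0.1424]
[0.5412 0.1789 0.035 ] [-0.174   0.1616]
[ 0.6711 -0.0427  0.035 ] [-0.0284 -0.0499]
[ 0.6435 -0.0585  0.035 ] [-0.0548 -0.0677]
```

```bash
python3 -m handwheel '[[[0.005,-0.007,-0.005,0,0,-0.005,0.79],[0.005,-0.007,0,0,0,-0.005,0.79],[0.005,-0.007,0,0,0,-0.005,0.79],[0,0,0,0,0,0,0.79],[-0.01,0.017,0,0,0,0,0.9],[-0.01,0.017,0.02,0,0,0,1],[0,0,0.04,0,0,0,1],[-0.002,-0.02,0,0,0,0,1],[-0.005,-0.03,0,0,0,0,1],[-0.002,-0.03,0,0,0,0,1],[0,0,0,0,0,0,1]]]'; python3 - <<'E'
from workcell import bot
import cv2,numpy as np
print(bot.sense()["contact_force"])
c=bot.camera("top");np.savez("top6.npz",**c)
im=c["image"][:,:,::-1][100:300,200:460]
cv2.imwrite("pics/a6.png",cv2.resize(im,None,fx=3,fy=3,interpolation=cv2.INTER_CUBIC))
E
```

```text
t: 8.2
tcp_pos: [0.5048, 0.114, 0.0772]
tool_rot: [1.582, 2.713, 0.003]
contact_force: [0.3, -0.0, -0.3]
finger_gap: 0.004
[ 0.25459017 -0.04925464 -0.32961505]
```

View pics/a6.png

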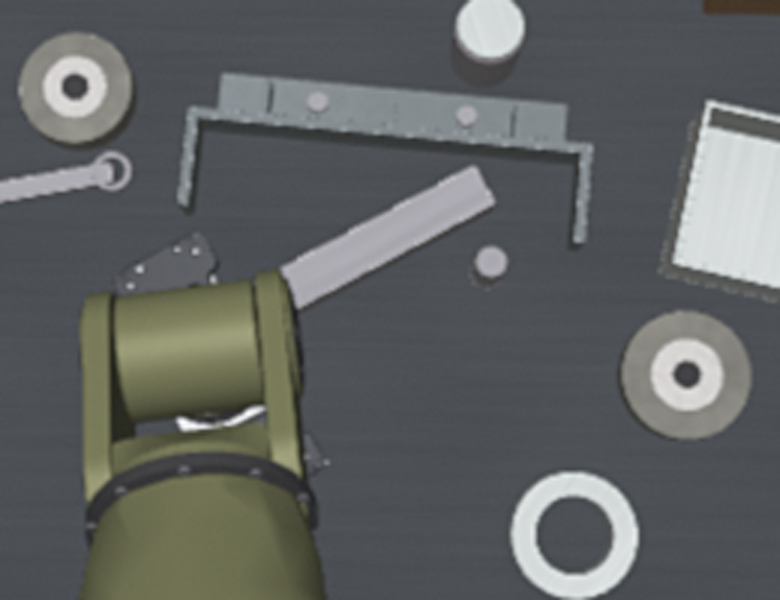

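```bash
python3 -c "
from bay import *
bar(dict(np.load('top6.npz')),(474,166),(495,202),(281,269))"
```

```text
FR [-0.0157 -0.0698] RR [-0.0428 -0.0884] w 0.0329 th 33.4 cen [-0.1009  0.0294] post clear behind rear 0.0295
world cen [0.6046 0.0417] left end [0.541  0.1551] u world [-0.4891  0.8722] yaw 29.3
```

```bash
python3 -m handwheel '[[[0,0,-0.035,0,0,0,1],[0,0,-0.028,0,0,0,1],[0,0,0,0,0,0,1],[0.0088,0.0048,0,0,0,0,1],[0.0088,0.0048,0,0,0,0,1],[0.0088,0.0045,0,0,0,-0.04,1],[0.0088,0.0042,0,0,0,-0.04,1],[0.009,0.0038,0,0,0,-0.04,1],[0.009,0.0034,-0.001,0,0,-0.04,1],[0.009,0.003,-0.001,0,0,-0.04,1],[0,0,0,0,0,0,1],[-0.03,-0.01,0,0,0,0,1],[-0.02,-0.01,0,0,0,0,1]]]'; python3 - <<'E'
from workcell import bot
import cv2,numpy as np
c=bot.camera("top");np.savez("top7.npz",**c)
im=c["image"][:,:,::-1][100:300,200:460]
cv2.imwrite("pics/a7.png",cv2.resize(im,None,fx=3,fy=3,interpolation=cv2.INTER_CUBIC))
c=bot.camera("side");np.savez("side7.npz",**c)
im=c["image"][:,:,::-1][60:260,180:440]
cv2.imwrite("pics/b7.png",cv2.resize(im,None,fx=3,fy=3,interpolation=cv2.INTER_CUBIC))
E
```

```text
t: 9.55
tcp_pos: [0.529, 0.134, 0.0223]
tool_rot: [1.838, 2.532, 0.02]
contact_force: [-0.4, 0.7, -0.5]
finger_gap: 0.004
```

View pics/a7.png

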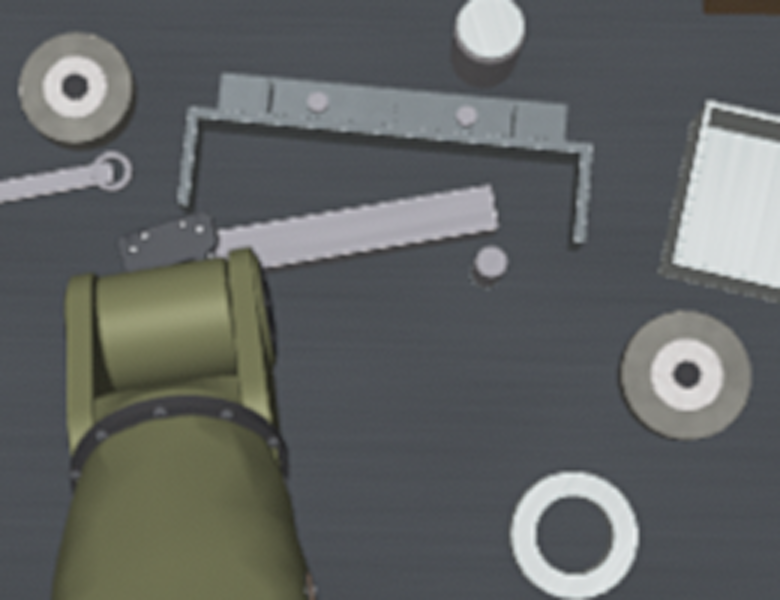

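View pics/b7.png

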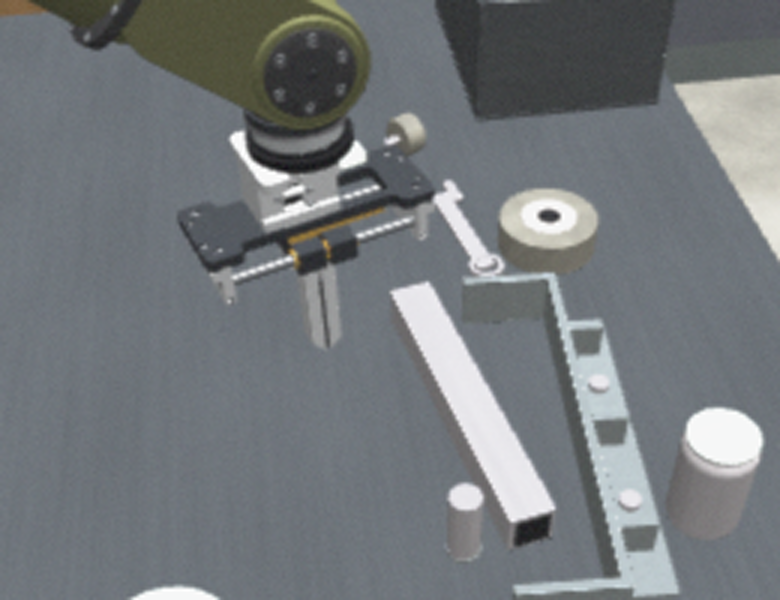

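```bash
python3 -c "
from bay import *
bar(dict(np.load('top7.npz')),(491,185),(496,229),(218,231))
c=dict(np.load('side7.npz'))
for p in[(391,294),(430,283),(553,507),(511,521)]: q=ray(c,180+(p[0]-1)/3,60+(p[1]-1)/3,.035);print(q.round(4),tobay(q).round(4))"
```

```text
FR [-0.0296 -0.0842] RR [-0.064  -0.0908] w 0.035 th 14.7 cen [-0.0798  0.0382] post clear behind rear 0.0165
world cen [0.6262 0.049 ] left end [0.6025 0.1768] u world [-0.1826  0.9832] yaw 10.5
[0.5861 0.1674 0.035 ] [-0.1284  0.1535]
[0.6205 0.176  0.035 ] [-0.0947  0.1645]
[ 0.6654 -0.0748  0.035 ] [-0.0318 -0.0824]
[ 0.6341 -0.082   0.035 ] [-0.0624 -0.0918]
```

```bash
python3 -m handwheel '[[[-0.01,0,0.035,0,0,0,1],[0,0,0.03,0,0,0,0.9],[0.026,0.024,0,0,0,-0.045,0.79],[0.026,0.024,0,0,0,-0.045,0.79],[0.026,0.024,0,0,0,-0.045,0.79],[0,0,0,0,0,0,0.79],[0,0,-0.035,0,0,0,0.79],[0,0,-0.035,0,0,0,0.79],[0,0,0,0,0,0,0.79]]]'
```

```text
t: 10.55
tcp_pos: [0.606, 0.2125, 0.0283]
tool_rot: [1.995, 2.397, 0.038]
contact_force: [0.4, -0.1, -0.3]
finger_gap: 0.206
```

```bash
python3 -m handwheel '[[[-0.01,0,-0.013,0,0,0,0.79],[0,0,0,0,0,0,0.79],[0.0025,-0.0125,0,0,0,0,0.79],[0.0025,-0.0125,0,0,0,0,0.79],[0.0018,-0.009,0,0,0,0,0.79],[0.0018,-0.009,0,0,0,0,0.79],[0.0018,-0.009,0,0,0,0,0.79],[0.0018,-0.009,0,0,0,0,0.79],[0,0,0,0,0,0,0.79]]]'; python3 - <<'E'
from workcell import bot
import cv2,numpy as np
c=bot.camera("top");np.savez("top8.npz",**c)
im=c["image"][:,:,::-1][100:300,200:460]
cv2.imwrite("pics/a8.png",cv2.resize(im,None,fx=3,fy=3,interpolation=cv2.INTER_CUBIC))
c=bot.camera("side");np.savez("side8.npz",**c)
im=c["image"][:,:,::-1][60:260,180:440]
cv2.imwrite("pics/b8.png",cv2.resize(im,None,fx=3,fy=3,interpolation=cv2.INTER_CUBIC))
E
```

```text
t: 11.45
tcp_pos: [0.6138, 0.1461, 0.0245]
tool_rot: [1.991, 2.393, 0.051]
contact_force: [-0.6, 0.3, -0.4]
finger_gap: 0.209
```

View pics/a8.png

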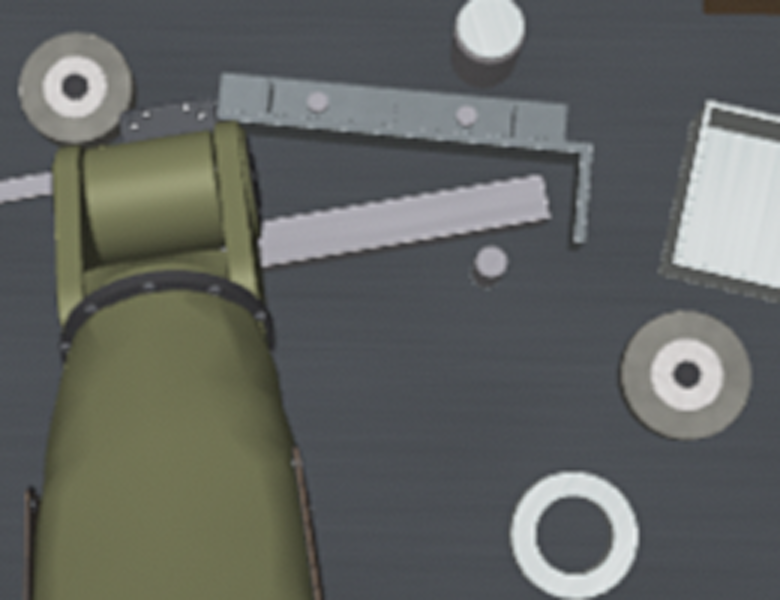

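View pics/b8.png

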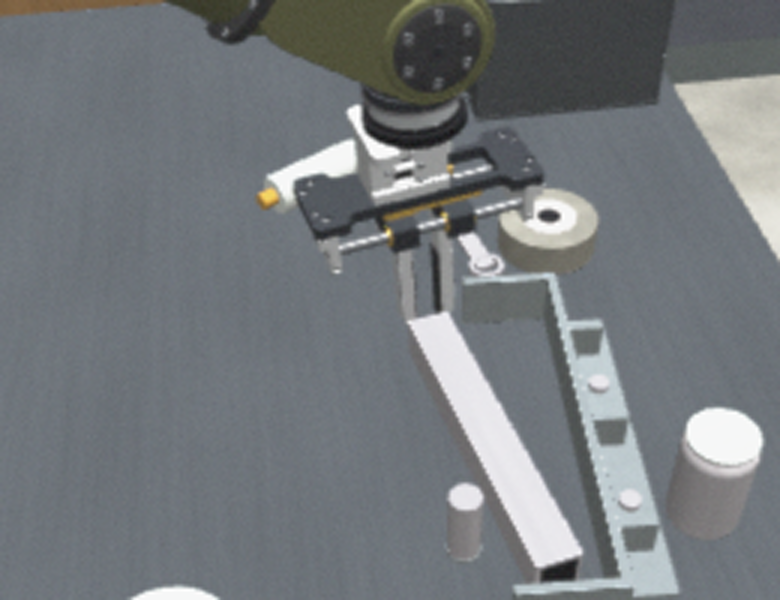

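```bash
python3 -c "
from bay import *
bar(dict(np.load('top8.npz')),(544,175),(550,218),(262,222))
print('cheek',tobay(ray(dict(np.load('top8.npz')),200+573/3,100+153/3,.045)))"
```

```text
FR [-0.0181 -0.1248] RR [-0.0517 -0.1319] w 0.0344 th 14.6 cen [-0.0676 -0.0025] post clear behind rear 0.0178
world cen [0.6354 0.0074] left end [0.6119 0.1353] u world [-0.1808  0.9835] yaw 10.4
cheek [-0.00181881 -0.1457466 ]
```

```bash
python3 -m handwheel '[[[-0.004,0.012,0,0,0,0,0.79],[-0.003,0.005,0.03,0,0,0,0.9],[-0.003,0,0.035,-0.025,0.02,0,1],[-0.005,-0.006,0,0,0,0.145,1],[-0.005,-0.006,0,0,0,0.145,1],[-0.005,-0.006,0,0,0,0.145,1],[-0.005,-0.006,0,0,0,0.145,1],[-0.005,-0.006,0,0,0,0.145,1],[-0.005,-0.006,0,0,0,0.145,1],[-0.005,-0.006,0,0,0,0.145,1],[-0.005,-0.006,0,0,0,0.145,1],[0,-0.006,0,0,0,0.145,1],[0,-0.006,0,0,0,0.145,1],[0,0,0,0,0,0,1]]]'
```

```text
t: 12.95
tcp_pos: [0.557, 0.1185, 0.0931]
tool_rot: [-0.18, 3.111, 0.031]
contact_force: [0.1, -0.1, -0.8]
finger_gap: 0.002
```

```bash
python3 -m handwheel '[[[0,-0.012,-0.04,0,0,0,1],[0,0,-0.037,0,0,0,1],[0,0,0,0,0,0,1],[0.011,0,0,0,0,0,1],[0.011,0,0,0,0,0,1],[0.01,0,0,0,0,0,1],[0.01,-0.0005,0,0,0,-0.025,1],[0.01,-0.0005,0,0,0,-0.025,1],[0.01,-0.0005,-0.001,0,0,-0.03,1],[0.01,-0.0005,-0.001,0,0,-0.03,1],[0.01,-0.0005,-0.001,0,0,-0.03,1],[0,0,0,0,0,0,1]]]'; python3 - <<'E'
from workcell import bot
import cv2,numpy as np
c=bot.camera("top");np.savez("top9.npz",**c)
im=c["image"][:,:,::-1][100:300,200:460]
cv2.imwrite("pics/a9.png",cv2.resize(im,None,fx=3,fy=3,interpolation=cv2.INTER_CUBIC))
c=bot.camera("side");np.savez("side9.npz",**c)
im=c["image"][:,:,::-1][60:260,180:440]
cv2.imwrite("pics/b9.png",cv2.resize(im,None,fx=3,fy=3,interpolation=cv2.INTER_CUBIC))
E
```

```text
t: 14.15
tcp_pos: [0.652, 0.1131, 0.0303]
tool_rot: [0.086, 3.095, 0.03]
contact_force: [-0.8, -0.6, 0.3]
finger_gap: 0.0
```

View pics/a9.png

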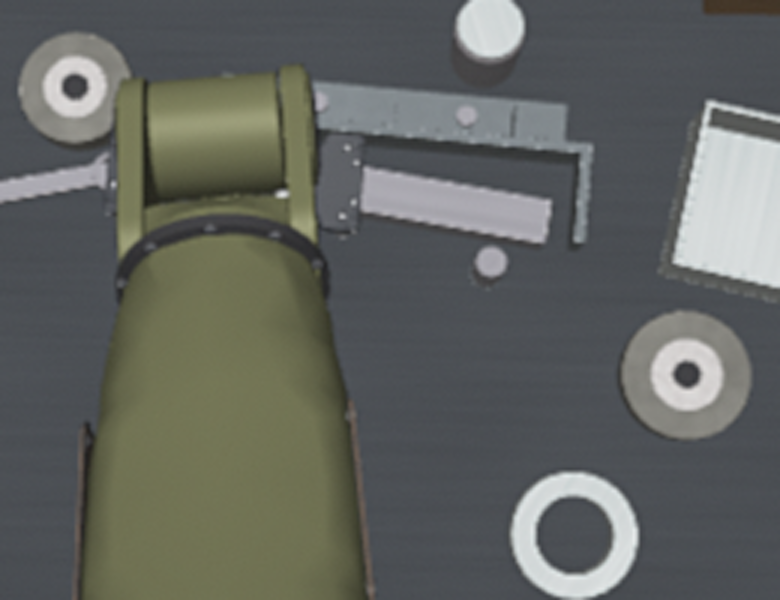

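View pics/b9.png

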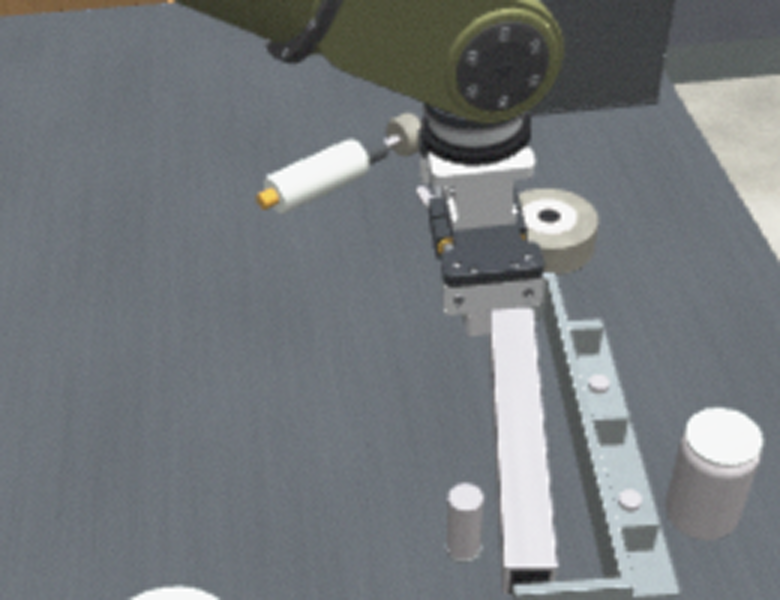

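```bash
python3 -c "
from bay import *
bar(dict(np.load('top9.npz')),(552,200),(546,243),(365,168))
c=dict(np.load('side9.npz'))
for p in[(553,565),(504,566),(535,310),(492,310)]: q=ray(c,180+(p[0]-1)/3,60+(p[1]-1)/3,.035);print(q.round(4),tobay(q).round(4))"
```

```text
FR [-0.0374 -0.1324] RR [-0.0717 -0.1303] w 0.0343 th -5.0 cen [-0.0433 -0.0018] post clear behind rear 0.014
world cen [0.6597 0.0063] left end [0.6803 0.1347] u world [0.1586 0.9873] yaw -9.1
[ 0.6537 -0.1224  0.035 ] [-0.0399 -0.1306]
[ 0.6215 -0.1179  0.035 ] [-0.0724 -0.1285]
[0.7    0.1278 0.035 ] [-0.012   0.1223]
[0.6652 0.1337 0.035 ] [-0.0471  0.1256]
```

```bash
python3 -m handwheel '[[[-0.03,0,0,-0.019,0,0,1],[-0.01,0,0.04,0,0,0,1],[0,-0.02,0.02,0,0,0,1],[0,-0.04,0,0,0,0,1],[-0.003,-0.04,0,0,0,0,1],[-0.004,-0.04,0,0,0,0,1],[0,0,0,0,0,0,1]]]'
```

```text
t: 14.95
tcp_pos: [0.6011, -0.029, 0.0985]
tool_rot: [0.073, 3.088, -0.002]
contact_force: [0.3, 0.8, 0.6]
finger_gap: 0.004
```

```bash
python3 -m handwheel '[[[0,0,-0.04,0,0.053,0,1],[0,0,-0.044,0,0,0,1],[0,0,0,0,0,0,1],[0.01,-0.001,0,0,0,0,1],[0.01,-0.001,0,0,0,0,1],[0.008,-0.0005,-0.001,0,0,0,1],[0.008,-0.0005,-0.001,0,0,0,1],[0.008,-0.0005,-0.001,0,0,0,1],[0.006,-0.0005,-0.001,0,0,0,1],[0,0,0,0,0,0,1]]]'; python3 - <<'E'
from workcell import bot
import cv2,numpy as np
c=bot.camera("top");np.savez("top10.npz",**c)
im=c["image"][:,:,::-1][100:300,200:460]
cv2.imwrite("pics/a10.png",cv2.resize(im,None,fx=3,fy=3,interpolation=cv2.INTER_CUBIC))
c=bot.camera("side");np.savez("side10.npz",**c)
im=c["image"][:,:,::-1][60:260,180:440]
cv2.imwrite("pics/b10.png",cv2.resize(im,None,fx=3,fy=3,interpolation=cv2.INTER_CUBIC))
E
```

```text
t: 15.95
tcp_pos: [0.658, -0.0304, 0.0241]
tool_rot: [0.07, 3.132, -0.005]
contact_force: [-7.1, -1.1, -5.2]
finger_gap: 0.003
```

View pics/a10.png

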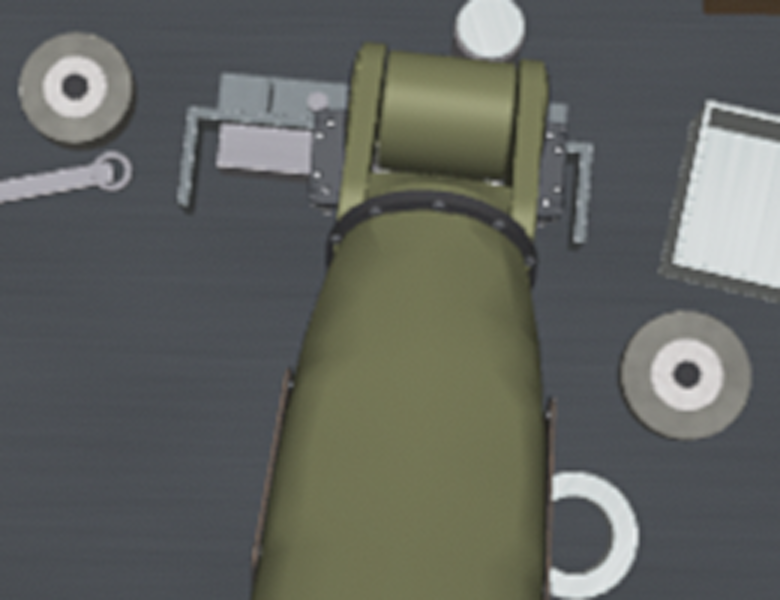

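View pics/b10.png

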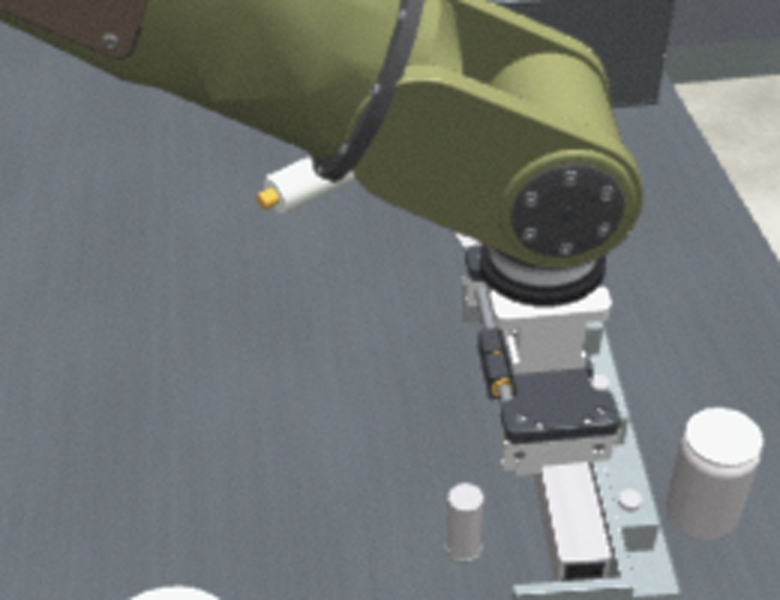

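```bash
python3 -m handwheel '[[[-0.03,0.002,0,0,0,0,1],[-0.01,0.005,0.04,0,0,0,0.8],[-0.02,0.01,0.03,0,0,0,0.3],[-0.05,0.01,0,0,0,0,0.2],[-0.05,0.005,0,0,0,0,0.2],[-0.05,0.0,0,0,0,0,0.2],[0,0,0,0,0,0,0.2]]]'; python3 - <<'E'
from workcell import bot
import cv2,numpy as np
c=bot.camera("top");np.savez("top11.npz",**c)
im=c["image"][:,:,::-1][100:300,200:460]
cv2.imwrite("pics/a11.png",cv2.resize(im,None,fx=3,fy=3,interpolation=cv2.INTER_CUBIC))
c=bot.camera("side");np.savez("side11.npz",**c)
im=c["image"][:,:,::-1][60:260,180:440]
cv2.imwrite("pics/b11.png",cv2.resize(im,None,fx=3,fy=3,interpolation=cv2.INTER_CUBIC))
E
```

```text
t: 16.75
tcp_pos: [0.445, 0.0038, 0.1031]
tool_rot: [0.068, 3.12, -0.005]
contact_force: [0.4, 0.2, -0.1]
finger_gap: 0.477
```

View pics/a11.png

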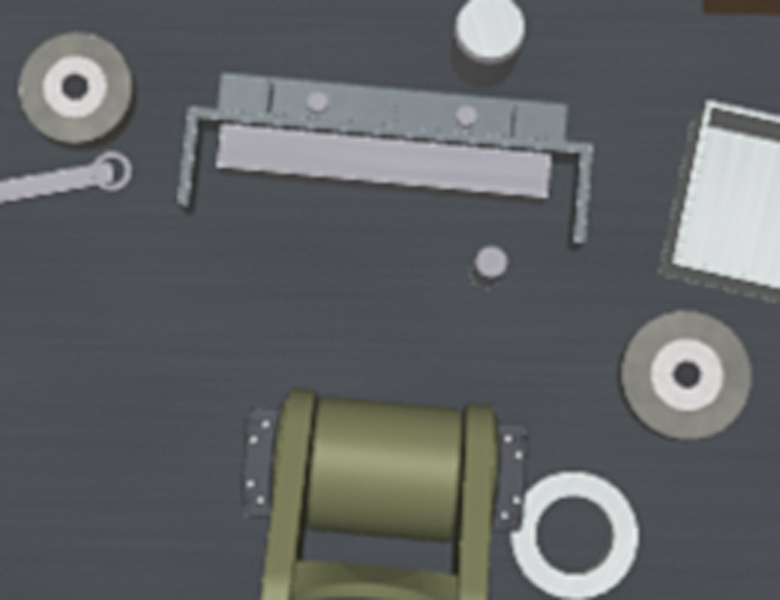

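View pics/b11.png

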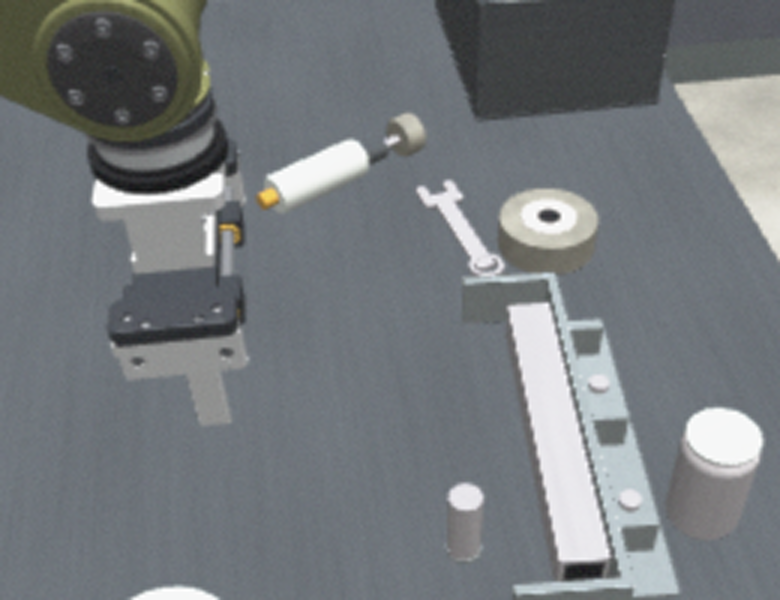

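```bash
python3 -m handwheel '[[[0.05,0.002,0,0,0.02,0,0.36],[0.05,0.002,0,0,0,0,0.36],[0.05,0.002,0,0,0,0,0.36],[0,0,0,0,0,0,0.36],[0,0,-0.045,0,0,0,0.36],[0,0,-0.043,0,0,0,0.36],[0,0,0,0,0,0,0.36]]]'
```

```text
t: 17.55
tcp_pos: [0.6109, 0.0097, 0.0169]
tool_rot: [0.068, 3.124, -0.007]
contact_force: [-0.8, -0.0, -0.3]
finger_gap: 0.638
```

```bash
python3 -m handwheel '[[[0.01,-0.001,0,0,0,-0.03,0.36],[0.01,-0.001,0,0,0,0,0.36],[0.01,-0.0005,-0.001,0,0,0,0.36],[0.008,0,-0.001,0,0,0,0.36],[0.004,0,-0.001,0,0,0,0.36],[0.003,0,-0.001,0,0,0,0.36],[0,0,0,0,0,0,0.36]]]'
```

```text
t: 18.25
tcp_pos: [0.661, 0.0069, 0.0255]
tool_rot: [0.118, 3.121, -0.007]
contact_force: [-1.0, 0.3, -1.7]
finger_gap: 0.642
```

```bash
python3 -m handwheel '[[[0,0,-0.007,0,0,0,0.36],[0.003,0,0,0,0,0,0.36],[0.003,0,0,0,0,0,0.36]]]';python3 -m handwheel '[[[0.002,0,0,0,0,0,0.36],[0.002,0,0,0,0,0,0.36]]]'
```

```text
t: 18.55
tcp_pos: [0.6613, 0.007, 0.0195]
tool_rot: [0.12, 3.137, -0.008]
contact_force: [-29.1, -1.0, 15.4]
finger_gap: 0.64
t: 18.75
tcp_pos: [0.661, 0.0071, 0.0196]
tool_rot: [-0.122, -3.129, 0.008]
contact_force: [-15.4, -1.1, 2.8]
finger_gap: 0.641
```

```bash
python3 -m handwheel '[[[-0.03,0.002,0,0,0,0,0.36],[-0.01,0,0.04,0,0,0,0.36],[-0.03,0,0.05,0,0,0,0.36],[-0.05,0.01,0,0,0,0,0.36],[-0.05,0.01,0,0,0,0,0.36],[-0.05,0.01,0,0,0,0,0.36],[0,0,0,0,0,0,0.36]]]'; python3 - <<'E'
from workcell import bot
import cv2,numpy as np
c=bot.camera("top");np.savez("top12.npz",**c)
im=c["image"][:,:,::-1]
cv2.imwrite("pics/f12.png",im);im=im[130:190,250:350]
cv2.imwrite("pics/a12.png",cv2.resize(im,None,fx=8,fy=8,interpolation=cv2.INTER_CUBIC))
c=bot.camera("side");np.savez("side12.npz",**c)
im=c["image"][:,:,::-1][140:270,320:430]
cv2.imwrite("pics/b12.png",cv2.resize(im,None,fx=4.5,fy=4.5,interpolation=cv2.INTER_CUBIC))
E
```

```text
t: 19.45
tcp_pos: [0.4414, 0.039, 0.1109]
tool_rot: [-0.123, -3.135, 0.007]
contact_force: [0.0, 0.1, -0.3]
finger_gap: 0.643
```

View pics/a12.png

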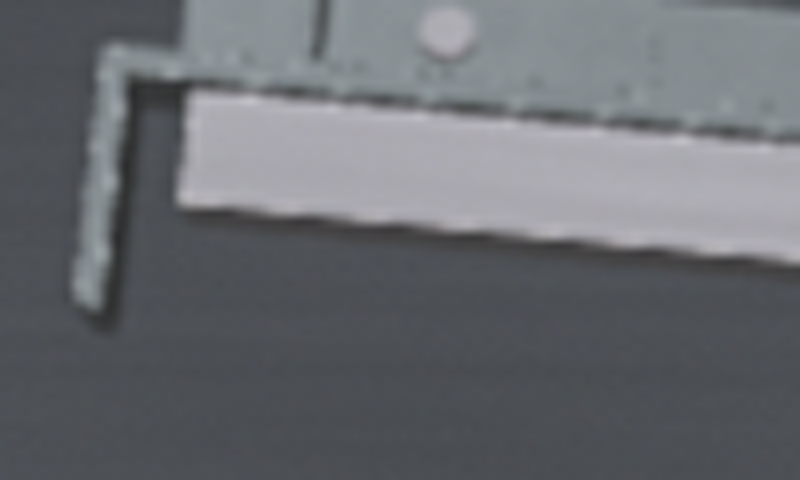

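View pics/b12.png

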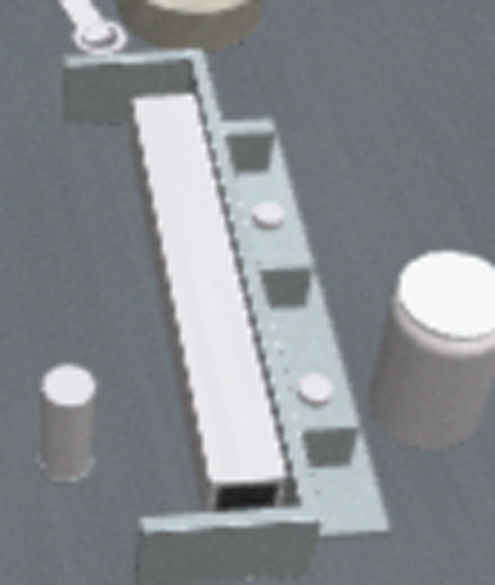

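View pics/f12.png

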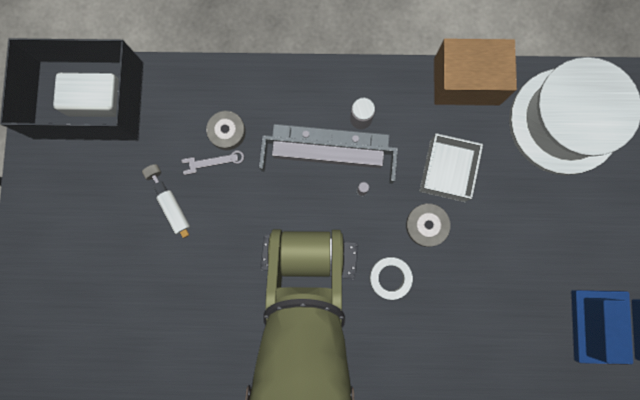

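```bash
python3 - <<'E'
import cv2
im=cv2.imread("pics/f12.png")[130:190,320:420]
cv2.imwrite("pics/c12.png",cv2.resize(im,None,fx=8,fy=8,interpolation=cv2.INTER_CUBIC))
a=cv2.imread("pics/f12.png").astype(int);b=cv2.imread("pics/top0.png").astype(int)
d=(abs(a-b).sum(2)>60);d[:,240:360]=0
import numpy as np;print(d.sum(),np.argwhere(d)[:40].tolist())
E
```

```text
649 [[148, 360], [149, 360], [149, 361], [149, 362], [149, 363], [149, 364], [149, 365], [149, 366], [149, 367], [149, 368], [149, 369], [149, 370], [149, 371], [150, 360], [150, 361], [150, 362], [150, 363], [150, 364], [150, 365], [150, 366], [150, 367], [150, 368], [150, 369], [150, 370], [150, 371], [150, 372], [150, 373], [150, 374], [150, 375], [150, 376], [150, 377], [150, 378], [150, 379], [150, 380], [150, 381], [150, 382], [151, 360], [151, 361], [151, 362], [151, 363]]
```

View pics/c12.png

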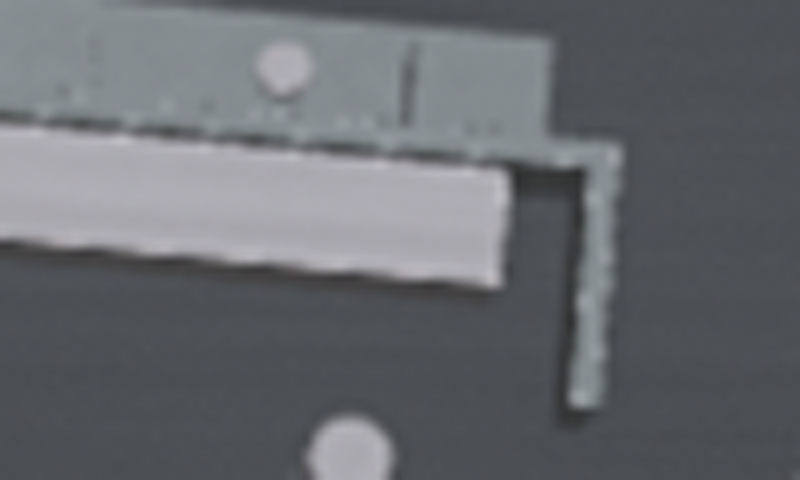

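```bash
python3 - <<'E'
from bay import *
import cv2
c=dict(np.load("top12.npz"))
for s,p in dict(RL=(272.4,155.7),RR=(382.3,165.7),FL=(273.3,141.2),FR=(383.6,151.3)).items(): print(s,tobay(ray(c,*p,.035)).round(4))
a=cv2.imread("pics/f12.png").astype(int);b=cv2.imread("pics/top0.png").astype(int)
d=(abs(a-b).sum(2)>60).astype('uint8')
n,l,s,ce=cv2.connectedComponentsWithStats(d)
for i in range(1,n):
  if s[i][4]>3: print(s[i])
E
```

```text
RL [-0.0346  0.1296]
RR [-0.0361 -0.1292]
FL [0.0003 0.131 ]
FR [-0.0016 -0.1297]
[ 272  141  112   25 1715]
[ 222  218  123  110 5066]
[343 239   1  14  14]
[264 243   3   3   8]
[350 246   3   3   9]
[353 251   3   3   9]
[343 255   1  11  11]
[263 258   3   3   8]
[352 266   3   4   9]
[342 268   1   4   4]
[348 271   3   4  10]
[277 288   6   8  27]
[326 289   5   5  13]
[281 294  44   6 178]
[281 304  19   4  44]
[305 304  22   5  47]
[ 259  308   81   92 5118]
[264 318   3   7  18]
[342 333  10  67 164]
[247 379   7  21  58]
```

```bash
python3 -c "
from workcell import bot
print(bot.sign_off(), bot.sense()['t'])"
```

```text
the job is handed in; nothing more can be done
the job is handed in; nothing more can be done
```

The bar now lies in the stock bay along the back fence, and I handed the job in after about 19.5 s of the 64 s allowed.

**What I did:**
1. I pushed the right end forward, which angled the bar to about 35° from the fence.
2. I pushed on the left end face to slide the right end in level with the post.
3. I had to stop partway and push the left end to reduce the angle to about 15°, because the bar was too steep to go further. I then slid the right end fully in behind the post.
4. I pushed the left end round. It overshot square by 5°, so I pushed the right half forward.
5. I finished with both fingers together against the middle of the bar, until it stopped against the fence at about 29 N.

The bar was never gripped or lifted.

**Last checks:**
- **Fit against the fence:** in the top picture, the bar's front edge is 0 mm from the fence face at the left end and about 1.6 mm from it at the right end. That difference is within the 2 mm calibration error, so I left it.
- **Position along the bay:** the ends are at about +130 and -130 mm, roughly 20 mm clear of each cheek.
- **Other items:** comparing the first and last top pictures shows changes only at the bar and the arm, so none of the bystanders moved.
- **Robot:** it was well clear of everything, reading almost no contact force, when I handed in.

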